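Ink the rectangular stamp and hold it on the form

ROBOT

A 6-joint arm with a two-finger parallel gripper is mounted at the origin on the work surface. World frame = base frame: x ahead of the robot, y to its left, z up, the work surface at z = 0. Lengths are in m, angles in degrees, forces in N, time in s.
With the tool pointing down it reaches from about 0.4 to 0.825 m from the base axis. Payload 7 kg.
Tool frame: the origin (TCP) lies between the finger pads; the fingertips stand 19 mm ahead of it and the grasp point (between the pads) is the TCP; x points along the fingers, y is the direction in which the jaws open and shut, and the axes are right-handed (so a half turn about x gives the same grasp; the last joint's range is limited). The gripper opens to 88 mm and grips with 3 to 60 N. Pads are 19 mm wide; open, the fingers measure 130 mm over their backs; the gripper's body (78 mm by 193 mm) begins 47 mm behind the grasp point.
Start: joints at [82.225, 20.546, 0.682, 0, -70.136, -16.507], TCP at [0.278, 0.615, 0.246] pointing down, gripper open.
Joint ranges: [-176.03, 176.03], [-82.01, 121.73], [-58.28, 71.71], [-173.87, 95.51], [-174.79, -0.11], [-173.66, 173.66]. Speed limits (degrees/s): [136.94, 136.94, 172.46, 180, 180, 180].

INTERFACE

Orientations are given as [roll, pitch, yaw] about the fixed x, y, z axes, in that order (R = Rz(yaw) Ry(pitch) Rx(roll)).
In Python, from plant import * gives the robot as it stands.
- The arm moves only by the tool step_arm, never from a script. Its argument "steps" is a list of rows, each a list of 2 entries, a list of its own where there are three numbers: the shift along the tool's x, y, z in units of 0.02 m (1.0 is 0.02 m), then the turn about the tool's x in units of 6 degrees (1.0 is 6 degrees). A call has 1 to 20 rows; each row shifts and turns the commanded pose from where the row before left it, along the tool's axes as they then stand; what a row does not reach is not made up. A row lasts 1/12 s, in which the tool goes at most 41.7 mm and 7.16 degrees, less where a joint would pass 70% of its speed; a pose out of reach is approached as far as the arm can. A call with a number of a shift or a turn outside -1 to 1 is refused whole. A call with a gripper value outside its range is refused whole. "fingers" is the closure, from 0 (fully open) to 1 (shut), set as the call begins (left out, the last holds). The fingers move at their own pace and stop on an object; "grip_force" is the grip in N (left out, the last holds). Time passes only in rows, so rows that do not move let the fingers close. It gives the time, the measured TCP pose, the force and the opening at its end, in the units of the state.
- get_state(): the state, without advancing time (a new reading comes with each control period).
- capture(name): name is "scene" or "top" or "wrist"; returns the picture (480x640x3 uint8, blue, green, red); there is no depth.
- camera_model(name): a dict with "intrinsics" (3x3 intrinsics, pixels), "rvec" (rotation vector, rad) and "tvec" (3), from world to camera coordinates, as OpenCV has them. Camera axes: x right, y down, z forward; pixel columns grow to the right and rows downward; lengths in m; the calibration is good to about 2 mm. The wrist camera is an equidistant fisheye: a pixel r from the principal point sees the ray r / f radians off the axis. A picture is of the moment at which its call begins: read the wrist's pose just before it. camera_model takes no time and is no camera call; for the wrist camera it gives the pose at the moment of the call.
- close_job(): hands the job in, once; it reports no verdict.
The state is a dict: "time_s": time; "joints": joint angles; "qd": joint speeds; "joint_torque": joint torques, N m; "tcp_pos": TCP position; "eef_rot": TCP orientation; "contact_force": force on the tool from outside, world axes, zero at the start; "moment": the same for the moment, N m; "gripper_width": finger opening in m.
Only numpy, scipy, OpenCV 4.12 (cv2) and the standard library are available. Lean on these libraries where they do the work, as an engineer would, in place of code of your own. Each camera call takes 0.05 s, during which the arm holds its last target.

TASK

Pick up the rectangular hand stamp, dab it upright and gently on the open ink pad, then press it into the rectangular frame printed on the form on the sloping stand: centred in the frame, its long side along the frame's long side, and flat on the sloping paper. Press lightly, at about 8 N, so that the springy plate under the form gives without bottoming, and finish while still gripping the stamp and holding it pressed there, without letting go. Leave the round stamp, the stapler and the mouse alone.

Things in the scene. Friction and masses are not known exactly. Their poses are not given: they have to be found in the camera images.
- stamp_mid (a point): Centre, 40 mm above the face, of the rectangular wooden hand stamp: loose, about 120 g, 80 mm tall, standing upright on its rubber face. z up the handle, x along the face's long side. Block 52 (x) by 28 (y) mm up to 20 mm above the face; above it, up to 80 mm, a flat-sided handle 36 (x) by 22 (y) mm: grip it across the 22 mm. Symmetric by half a turn.
- stamp_face (a point): Centre of the underside (rubber face) of the same stamp, same axes.
- pad_top (a point): Centre of the top of the ink pad: a grey springy pad 68 (x) by 108 (y) mm in an open dark tin 80 by 120 mm, rim 14 mm high, fixed. Pad top level, 18 mm above the counter; z up. It begins to give at about 2 N, then sinks 1 mm per newton; bottoms at 8 mm. A dab of about 5 N inks the stamp; its face should lie wholly on the pad.
- frame_mark (a point): Centre of the rectangular frame, 40 (x) by 64 (y) mm, printed on the form, on the paper's surface. z square to the paper, outward; x up the slope, y level. The stamp's x goes along this y, either way round. Form on a sprung plate 170 (x) by 230 (y) mm, sloping up away from the robot at 0.26 rad; a round frame lies 100 mm off along -y, a clip 6 mm high 100 mm off along x.
- plate (a joint): Travel of the sprung plate under the form, square to the paper, in m: 0 at rest, 0.012 pressed to the bottom. It begins to give at about 3 to 4 N and sinks about 1 mm for each further newton, so about 8 N is about 0.005.
- round_stamp: Round wooden hand stamp, bystander, loose, 34 mm across, 76 mm tall; origin at the centre of its underside.
- stapler: Black stapler, bystander, loose, 135 (x) by 34 by 45 mm tall; origin at the centre of its underside.
- mouse: Black computer mouse, bystander, loose, 100 (x) by 60 by 30 mm tall; origin at the centre of its underside.

How it is judged (in metres and radians):
On the way:
1. the stamp is dabbed upright on the ink pad, its face on the pad (contact force between stamp and foam above 2.5 N and angle between stamp_face's own z axis and vertical below 0.15 rad and x of stamp_face in the frame of pad_top between -0.022 and 0.022 m and y of stamp_face in the frame of pad_top between -0.042 and 0.042 m), for 0.1 s.
At the end, for the whole second after the job is handed in: The gripped stamp is held with its face on the form: centre within 6 mm of the frame's along each side, long side within 10 degrees of the frame's, axis within 5 degrees of square to the paper, pressing with 4 to 13 N, plate not bottomed (under 10.5 mm of travel) (contact force between stamp and plate between 4 and 13 N and value of joint plate below 0.0105 m and contact force between stamp and the fingers above 3 N and angle between the z axis of stamp_face and the z axis of frame_mark, either way round below 0.09 rad and angle between stamp_face's own z axis and vertical below 1 rad and angle between the x axis of stamp_face and the y axis of frame_mark, either way round below 0.17 rad and x of stamp_face in the frame of frame_mark between -0.006 and 0.006 m and y of stamp_face in the frame of frame_mark between -0.006 and 0.006 m and z of stamp_face in the frame of frame_mark between -0.003 and 0.003 m); the arm keeps its last pose, push and grip.
It fails at once if the stamp is jammed hard onto the form (over 22 N) (contact force between stamp and plate above 22 N).
It fails at once if the stamp is jammed hard onto the ink pad (over 22 N) (contact force between stamp and foam above 22 N).
It fails at once if the round stamp is moved by more than 20 mm (distance of round_stamp from where it was at the start of the episode above 0.02 m).
It fails at once if the stapler is moved by more than 20 mm (distance of stapler from where it was at the start of the episode above 0.02 m).
It fails at once if the mouse is moved by more than 20 mm (distance of mouse from where it was at the start of the episode above 0.02 m).
It also fails if it takes over 48 s, if anything falls off the work surface, if the arm or the gripper's body presses on something with over 40 N, if the wrist force passes 120 N, or if a joint passes its speed limit or range.

## Working session

There is one attempt and no reset: what is moved stays moved. The work goes in short steps, Python scripts to look and compute and a tool call to move; the robot and the scene stay as the last step left them, time stands still between calls to the robot, and variables do not carry over. Pictures are saved under pics/ and viewed, and the job is handed in when it is done.

Besides the shell and the picture viewer there is one more tool, called after "Request:" as a command line: name --argument value ..., lists and objects as JSON in quotes. step_arm: Moves the arm, as the interface text tells. Its arguments: {"type":"object","properties":{"steps":{"type":"array","items":{"type":"array"}},"fingers":{"type":"number"},"grip_force":{"type":"number"}},"required":["steps"]}

```bash
ls; mkdir -p pics
python3 - <<'E'
from plant import *
import cv2
print(get_state())
for n in ("scene","top","wrist"):
    cv2.imwrite(f"pics/{n}0.png",capture(n)); print(n,camera_model(n))
E
```

```text
pics
{'time_s': 0.0, 'joints': array([ 8.22252790e+01,  2.05903559e+01,  6.34891710e-01, -2.16252445e-02,
       -7.01372944e+01, -1.65058097e+01]), 'qd': array([ 0.0018624 , -0.00683855,  0.07053899,  0.01760374,  0.04375467,
       -0.06163876]), 'joint_torque': array([-1.28293336e-04, -5.82719064e+01,  2.93063235e+01,  6.99720696e+00,
        7.16366252e-03, -1.52031243e-04]), 'tcp_pos': array([0.27739948, 0.61485763, 0.24463862]), 'eef_rot': array([  94.14573366,   89.90503908, -110.14216107]), 'contact_force': array([-0.4136816 , -0.69575037, -0.21323058]), 'moment': array([ 0.02628053, -0.00501702, -0.0079532 ]), 'gripper_width': 0.0877587255692171}
scene {'intrinsics': array([[448.47111125,   0.        , 314.02803998],
       [  0.        , 448.47111125, 243.34846011],
       [  0.        ,   0.        ,   1.        ]]), 'rvec': array([ 0.94497239,  2.71216019, -0.73996174]), 'tvec': array([ 0.49731526, -0.30618944,  1.10259807])}
top {'intrinsics': array([[507.46682914,   0.        , 311.81653482],
       [  0.        , 507.46682914, 237.49869475],
       [  0.        ,   0.        ,   1.        ]]), 'rvec': array([ 2.14293967, -2.05206251,  0.22223957]), 'tvec': array([0.00921612, 0.64045668, 0.94849947])}
wrist {'intrinsics': array([[371.64829954,   0.        , 315.76687344],
       [  0.        , 371.64829954, 238.20238548],
       [  0.        ,   0.        ,   1.        ]]), 'rvec': array([-1.60839623,  2.48945801,  0.35788385]), 'tvec': array([ 0.67437735, -0.03444569,  0.39097797])}
```

View pics/scene0.png

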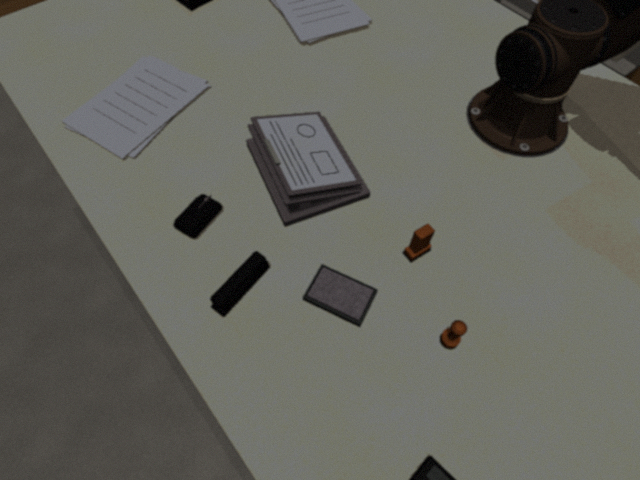

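View pics/top0.png

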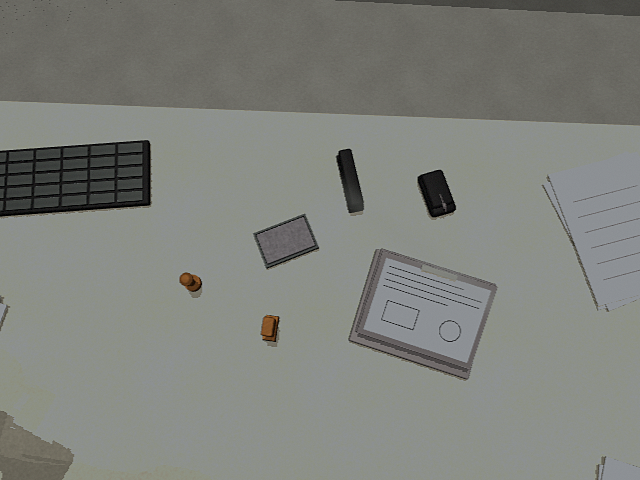

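View pics/wrist0.png

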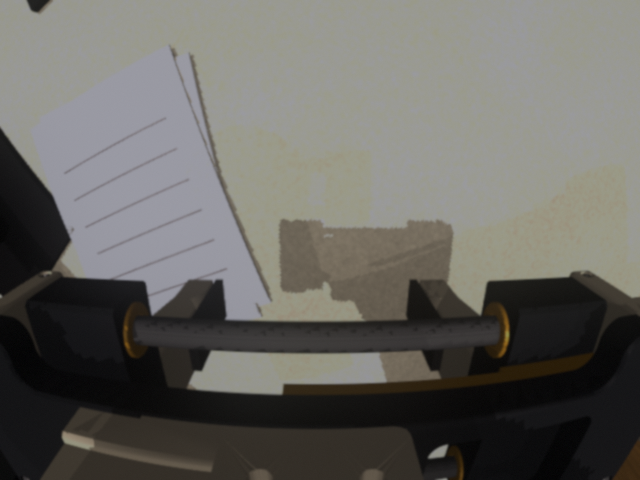

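Run:
```python
import cv2
t=cv2.imread("pics/top0.png"); s=cv2.imread("pics/scene0.png")
def c(im,x,y,w,h,k,n): cv2.imwrite("pics/"+n,cv2.resize(im[y:y+h,x:x+w],None,fx=k,fy=k,interpolation=cv2.INTER_CUBIC))
c(t,235,295,70,60,10,"t_stamp.png")
c(t,240,205,90,70,8,"t_pad.png")
c(t,340,240,165,145,4.5,"t_form.png")
c(s,390,215,60,55,10,"s_stamp.png")
c(s,240,105,135,120,5,"s_form.png")
c(s,295,255,90,75,8,"s_pad.png")
```

```text
(no output)
```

View pics/t_stamp.png

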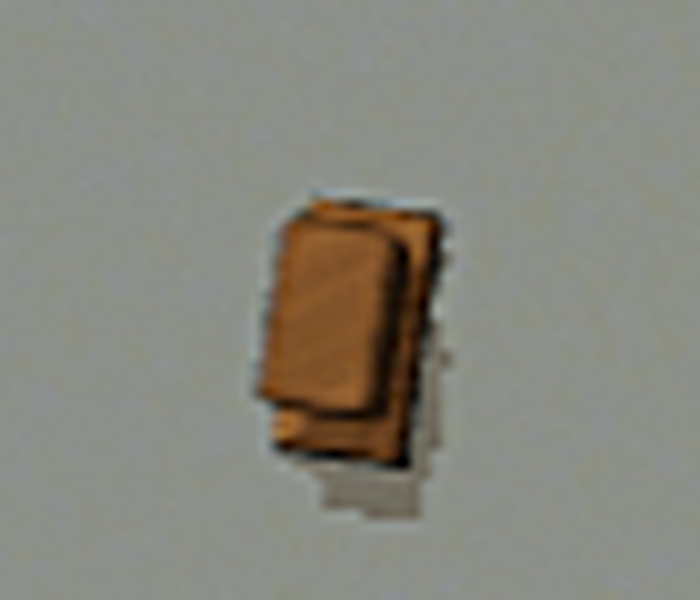

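View pics/t_pad.png

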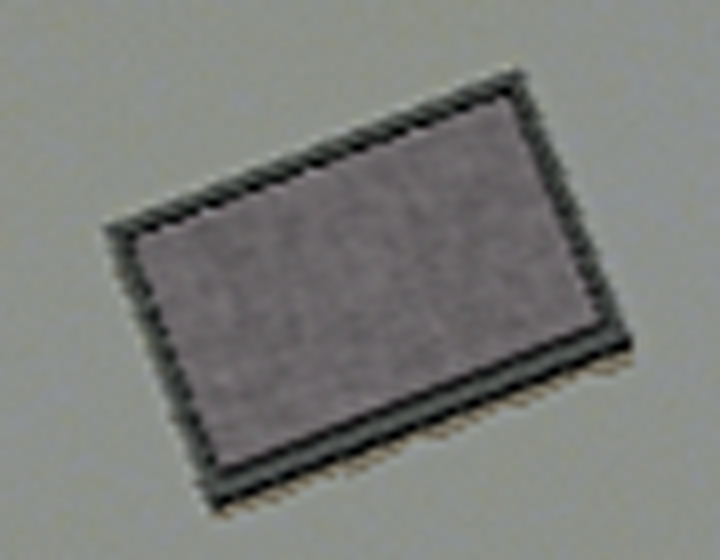

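View pics/t_form.png

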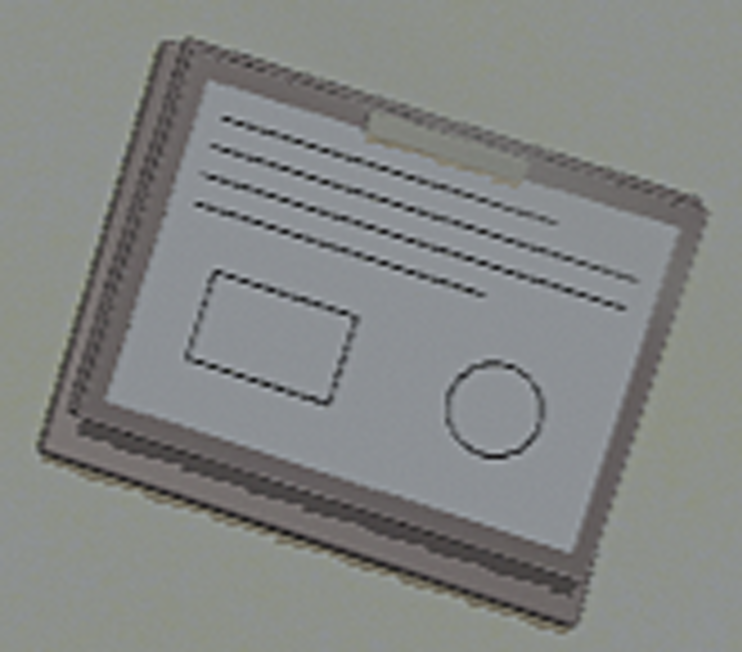

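View pics/s_stamp.png

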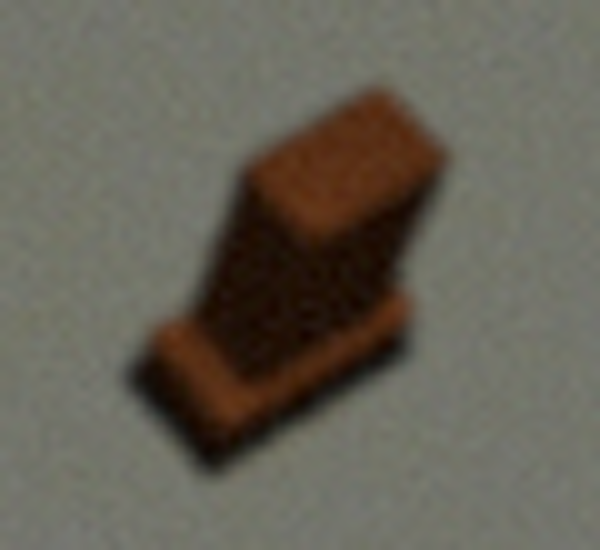

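View pics/s_form.png

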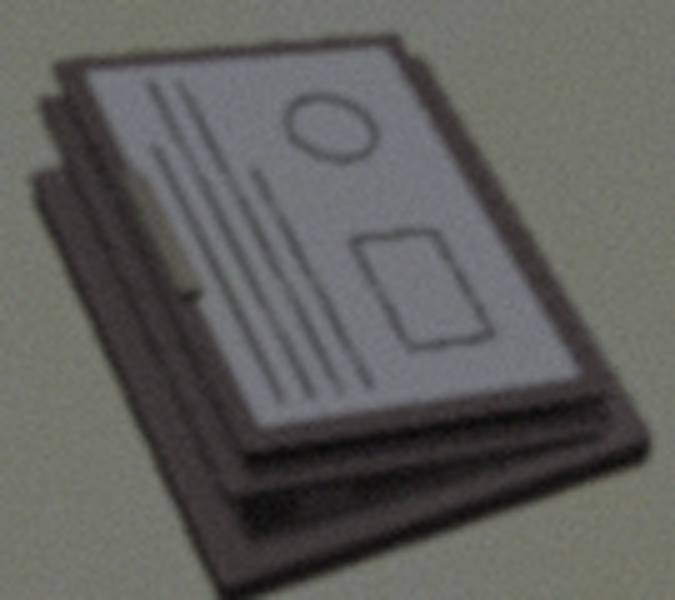

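```bash
cat > h.py <<'E'
import numpy as np,cv2
from scipy.optimize import least_squares
from scipy.spatial.transform import Rotation as R
from plant import camera_model
CM={n:camera_model(n) for n in("scene","top")}
def proj(n,P):
    c=CM[n]; return cv2.projectPoints(np.asarray(P,float).reshape(-1,3),c["rvec"],c["tvec"],c["intrinsics"],None)[0][:,0]
def un(n,uv,z):
    c=CM[n]; Rm=cv2.Rodrigues(c["rvec"])[0]; C=-Rm.T@c["tvec"]
    uv=np.atleast_2d(uv).astype(float); d=np.c_[uv,np.ones(len(uv))]@np.linalg.inv(c["intrinsics"]).T@Rm
    return C+d*((z-C[2])/d[:,2])[:,None]
def crop(p,x0,y0,k): return (np.array(p,float)+.5)/k-.5+[x0,y0]
E
python3 - <<'E'
from h import *
np.set_printoptions(precision=4,suppress=True)
for n in CM: print(n,-cv2.Rodrigues(CM[n]["rvec"])[0].T@CM[n]["tvec"])
print("stamp top t");print(un("top",crop([(288,220),(398,232),(368,412),(260,397)],235,295,10),.08))
print("stamp top s");print(un("scene",crop([(245,165),(380,88),(447,155),(315,240)],390,215,10),.08))
print("block s z.02");print(un("scene",crop([(155,330),(230,425),(410,300)],390,215,10),.02))
print("block s z0");print(un("scene",crop([(130,380),(210,470),(405,350)],390,215,10),.0))
print("pad tin t");print(un("top",crop([(108,230),(520,78),(630,342),(215,508)],240,205,8),.01))
print("pad t");print(un("top",crop([(138,235),(512,97),(602,322),(220,465)],240,205,8),.018))
F=crop([(216,271),(357,317),(330,403),(187,358)],340,240,4.5); C=crop([(495,409)],340,240,4.5)
S=crop([(352,240),(437,231),(492,335),(411,350)],240,105,5); Cs=crop([(332,128)],240,105,5)
# top order TL,TR,BR,BL : local (+x,+y),(+x,-y),(-x,-y),(-x,+y)
L=np.array([[.02,.032,0],[.02,-.032,0],[-.02,-.032,0],[-.02,.032,0],[0,-.1,0]])
# scene: (352,240) = +x,-y ; (437,231) = -x,-y ; (492,335) -x,+y ; (411,350) +x,+y
oS=[1,2,3,0,4]
def pose(p):
    Rm=R.from_euler("ZY",[p[3],-p[4]]).as_matrix(); return L@Rm.T+p[:3]
def res(p):
    W=pose(p); return np.r_[(proj("top",W)-np.r_[F,C]).ravel(),(proj("scene",W[oS])-np.r_[S,Cs]).ravel(),(p[4]-.26)/.002]
r=least_squares(res,[.5,-.15,.06,-.3,.26]);print("frame",r.x,np.degrees(r.x[3]),r.cost);print(r.fun.reshape(-1)[:-1].reshape(-1,2))
E
```

```text
scene [0.9034 0.3352 0.7927]
top [0.414  0.0197 1.0669]
stamp top t
[[0.4775 0.1232 0.08  ]
 [0.4762 0.1019 0.08  ]
 [0.4419 0.1056 0.08  ]
 [0.4438 0.1264 0.08  ]]
stamp top s
[[0.4767 0.1022 0.08  ]
 [0.4443 0.1058 0.08  ]
 [0.4453 0.1242 0.08  ]
 [0.4781 0.122  0.08  ]]
block s z.02
[[0.4823 0.099  0.02  ]
 [0.4859 0.1237 0.02  ]
 [0.4375 0.1257 0.02  ]]
block s z0
[[0.4837 0.0982 0.    ]
 [0.4856 0.1231 0.    ]
 [0.4348 0.128  0.    ]]
pad tin t
[[0.6573 0.1641 0.01  ]
 [0.7041 0.0559 0.01  ]
 [0.6327 0.0233 0.01  ]
 [0.5834 0.1307 0.01  ]]
pad t
[[0.6545 0.155  0.018 ]
 [0.6965 0.0575 0.018 ]
 [0.6361 0.0309 0.018 ]
 [0.5936 0.1293 0.018 ]]
frame [ 0.4943 -0.1425  0.0648 -0.272   0.26  ] -15.585281626716137 0.7840121351764808
[[ 0.0178 -0.1937]
 [ 0.275  -0.203 ]
 [-0.0566  0.0702]
 [ 0.224  -0.2167]
 [ 0.2945  0.0555]
 [ 0.029   0.1148]
 [-0.4381 -0.0838]
 [ 0.8309  0.4123]
 [ 0.1819 -0.1423]
 [ 0.2952  0.0665]]
```

View pics/s_pad.png

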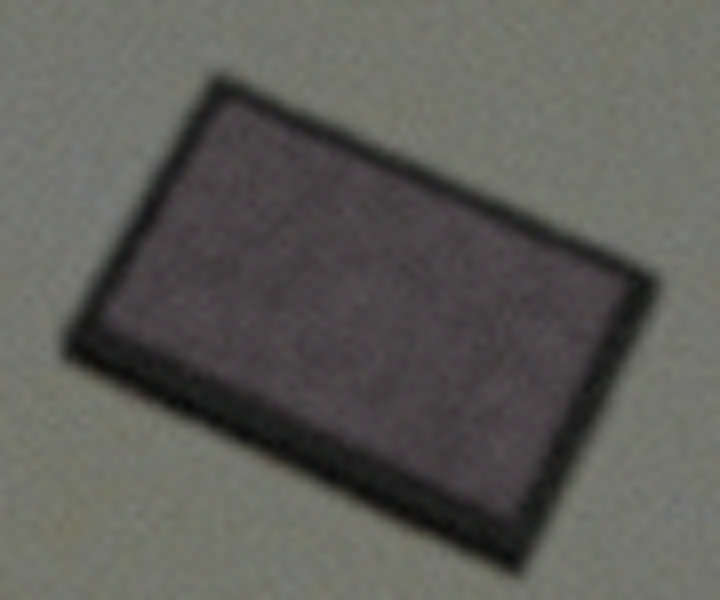

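```bash
cat >> h.py <<'E'
def plan(st,target,yaw=None):
    """shift in tool axes in units, if turn done first (then shift in final axes) and at present axes"""
    T=R.from_euler("xyz",st["eef_rot"],degrees=True).as_matrix()
    ty=np.degrees(np.arctan2(T[1,1],T[0,1])); d=np.array(target)-st["tcp_pos"]
    print("x-axis",T[:,0].round(4),"tool-y yaw",ty.round(2),"dist",np.linalg.norm(d).round(4),"units now axes",(T.T@d/.02).round(2))
    if yaw is not None:
        a=(ty-yaw+90)%180-90   # turn about tool x (down)
        T2=T@R.from_euler("x",a,degrees=True).as_matrix()
        print("turn deg",a.round(2),"units",(a/6).round(2),"shift units after turn",(T2.T@d/.02).round(2))
        return T,T2,a
E
python3 - <<'E'
from h import *
from plant import *
s=get_state()
plan(s,[.460,.1138,.2],-5.5)
E
```

```text
x-axis [-4.0e-04 -1.2e-03 -1.0e+00] tool-y yaw -114.29 dist 0.5353 units now axes [  2.27  19.08 -18.63]
turn deg 71.21 units 11.87 shift units after turn [  2.27 -11.49 -24.07]
```

Request:
step_arm --steps '[[[0.1,1,-0.98],0],[[0.1,1,-0.98],0],[[0.1,1,-0.98],0],[[0.1,1,-0.98],0],[[0.1,1,-0.98],0],[[0.1,1,-0.98],0],[[0.1,1,-0.98],0],[[0.1,1,-0.98],0],[[0.1,1,-0.98],0],[[0.1,1,-0.98],0],[[0.1,1,-0.98],0],[[0.1,1,-0.98],0],[[0.1,1,-0.98],0],[[0.1,1,-0.98],0],[[0.1,1,-0.98],0],[[0.1,1,-0.98],0],[[0.1,1,-0.98],0],[[0.1,1,-0.98],0],[[0.1,1,-0.98],0]]' --fingers 0

```text
time_s: 1.73
tcp_pos: [0.4609, 0.1144, 0.2075]
eef_rot: [-89.8, 90.0, 66.0]
contact_force: [0.4, 0.5, -0.2]
gripper_width: 0.088
```

Request:
step_arm --steps '[[[0,0,0],1],[[0,0,0],1],[[0,0,0],1],[[0,0,0],1],[[0,0,0],1],[[0,0,0],1],[[0,0,0],1],[[0,0,0],1],[[0,0,0],1],[[0,0,0],1],[[0,0,0],1],[[0,0,0],0.87],[[0,0,0],0],[[0,0,0],0]]'

```text
time_s: 2.9
tcp_pos: [0.4607, 0.1157, 0.2075]
eef_rot: [114.9, 90.0, -160.4]
contact_force: [-0.1, 0.1, -0.1]
gripper_width: 0.0876
```

Run:
```python
from h import *
from plant import *
s=get_state();print(s["time_s"],s["tcp_pos"],s["joints"],s["contact_force"])
plan(s,[.460,.1138,.2],-5.5)
cm=camera_model("wrist");np.save("w1.npy",np.r_[cm["rvec"],cm["tvec"]])
cv2.imwrite("pics/w1.png",capture("wrist"))
```

```text
2.9 [0.46065786 0.11567397 0.20746777] [ 3.79105742e+01  3.21653539e+00 -2.69451815e+01 -3.87251027e-03
 -5.98483953e+01 -4.32446589e+01] [-0.07129226  0.06787227 -0.09705937]
x-axis [-2.e-04 -1.e-04 -1.e+00] tool-y yaw 174.66 dist 0.0077 units now axes [ 0.37  0.02 -0.1 ]
turn deg 0.16 units 0.03 shift units after turn [ 0.37  0.02 -0.1 ]
```

View pics/w1.png

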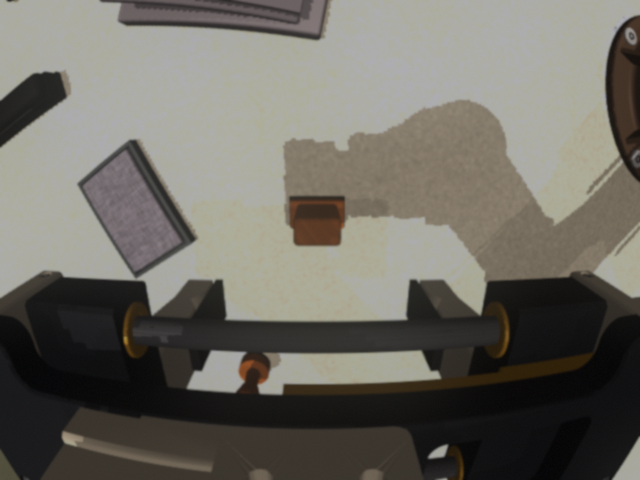

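Run:
```python
import cv2
w=cv2.imread("pics/w1.png")
cv2.imwrite("pics/w1c.png",cv2.resize(w[185:255,275:360],None,fx=9,fy=8,interpolation=cv2.INTER_CUBIC))
```

```text
(no output)
```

View pics/w1c.png

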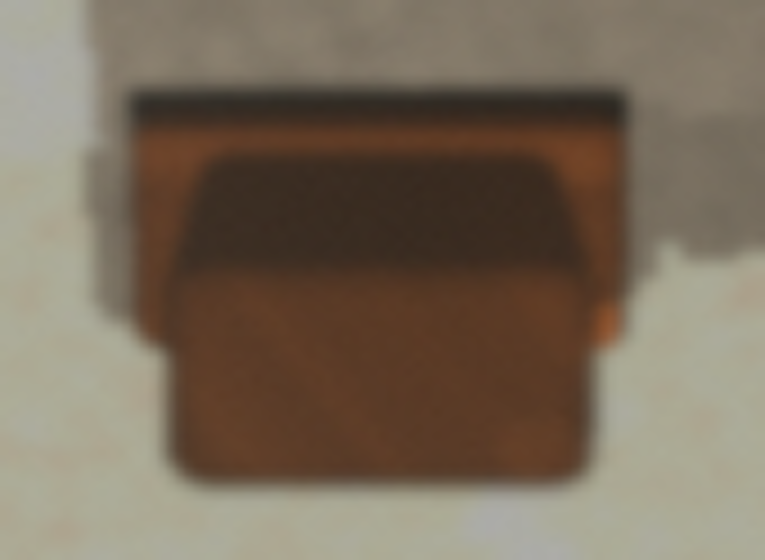

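```bash
cat >> h.py <<'E'
def unw(cm,uv,z):
    Rm=cv2.Rodrigues(cm["rvec"])[0]; C=-Rm.T@cm["tvec"]
    u=cv2.fisheye.undistortPoints(np.array(uv,float).reshape(-1,1,2),cm["intrinsics"],np.zeros(4))[:,0]
    d=np.c_[u,np.ones(len(u))]@Rm
    return C+d*((z-C[2])/d[:,2])[:,None]
E
python3 - <<'E'
from h import *
np.set_printoptions(precision=4,suppress=True)
cm=camera_model("wrist")
def c(p): return (np.array(p,float)+.5)/[9,8]-.5+[275,185]
P=unw(cm,c([(172,272),(592,272),(592,485),(168,485)]),.08);print(P,P.mean(0))
B=unw(cm,c([(132,92),(626,92)]),0.);print(B,np.linalg.norm(B[1]-B[0]))
for q in (P[1]-P[0],P[2]-P[3],B[1]-B[0]): print(np.degrees(np.arctan2(q[1],q[0])))
E
```

```text
[[0.4764 0.101  0.08  ]
 [0.4421 0.1042 0.08  ]
 [0.4436 0.1247 0.08  ]
 [0.4789 0.1215 0.08  ]] [0.4602 0.1129 0.08  ]
[[0.4848 0.0973 0.    ]
 [0.4331 0.1021 0.    ]] 0.051932709682529485
174.71609173810896
174.70569530824815
174.7210492941399
```

Request:
step_arm --steps '[[[0.9,0.02,-0.12],0.0],[[1,0,0],0],[[1,0,0],0],[[1,0,0],0],[[1,0,0],0],[[1,0,0],0],[[0.42,0,0],0],[[0,0,0],0],[[0,0,0],0]]'

```text
time_s: 3.7
tcp_pos: [0.4603, 0.1134, 0.0814]
eef_rot: [151.8, 90.0, -123.7]
contact_force: [-0.3, -0.2, 0.4]
gripper_width: 0.088
```

Request:
step_arm --steps '[[[0,0,0],0],[[0,0,0],0],[[0,0,0],0],[[0,0,0],0],[[0,0,0],0],[[0,0,0],0],[[0,0,0],0],[[0,0,0],0]]' --fingers 1 --grip_force 30

```text
time_s: 4.37
tcp_pos: [0.4601, 0.1134, 0.0812]
eef_rot: [-44.3, 90.0, 40.2]
contact_force: [-0.2, 0.8, -0.3]
gripper_width: 0.0398
```

Run:
```python
from h import *
from plant import *
s=get_state();print(s["time_s"],s["tcp_pos"],s["eef_rot"],s["contact_force"],s["moment"],s["gripper_width"])
cv2.imwrite("pics/w2.png",capture("wrist"))
```

```text
4.3667 [0.46013362 0.11340909 0.08121768] [-44.26867243  89.99669405  40.23392373] [-0.17690124  0.84651749 -0.25863471] [ 0.06530006 -0.07903887  0.03548881] 0.0398431176159684
```

View pics/w2.png

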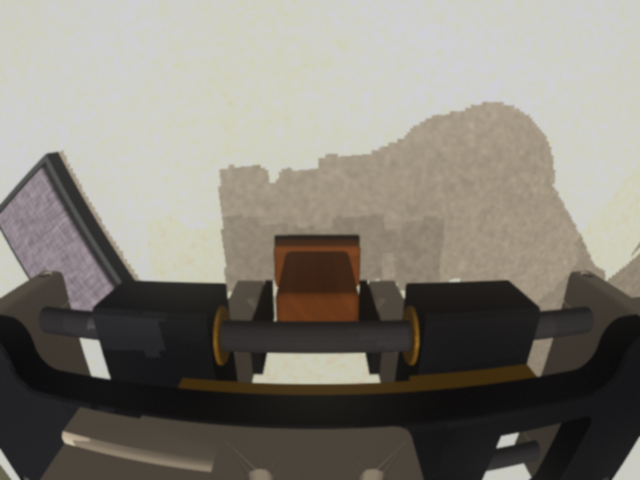

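Request:
step_arm --steps '[[[0,0,0],0],[[0,0,0],0],[[0,0,0],0],[[0,0,0],0],[[-0.3,0,0],0],[[-1,0,0],0],[[-1,0,0],0],[[-1,0,0],0],[[0,0,0],0],[[0,0,0],0],[[0,0,0],0]]'

```text
time_s: 5.33
tcp_pos: [0.4597, 0.1132, 0.1469]
eef_rot: [76.7, 90.0, 161.1]
contact_force: [0.3, 0.1, -1.9]
gripper_width: 0.0355
```

Run:
```python
from h import *
from plant import *
s=get_state();print(s["time_s"],s["tcp_pos"],s["eef_rot"],s["contact_force"],s["moment"],s["gripper_width"])
plan(s,[.6452,.0932,.15])
cv2.imwrite("pics/s3.png",capture("scene")[190:340,300:480].repeat(4,0).repeat(4,1))
cv2.imwrite("pics/w3.png",capture("wrist"))
```

```text
5.3333 [0.45972269 0.11320833 0.14691891] [ 76.65699895  89.97348766 161.13445706] [ 0.31011205  0.0839218  -1.92405751] [ 0.08019169 -0.05919023 -0.02647889] 0.03554958285542908
x-axis [-4.e-04  1.e-04 -1.e+00] tool-y yaw 174.48 dist 0.1866 units now axes [-0.16 -9.33 -0.1 ]
```

View pics/s3.png

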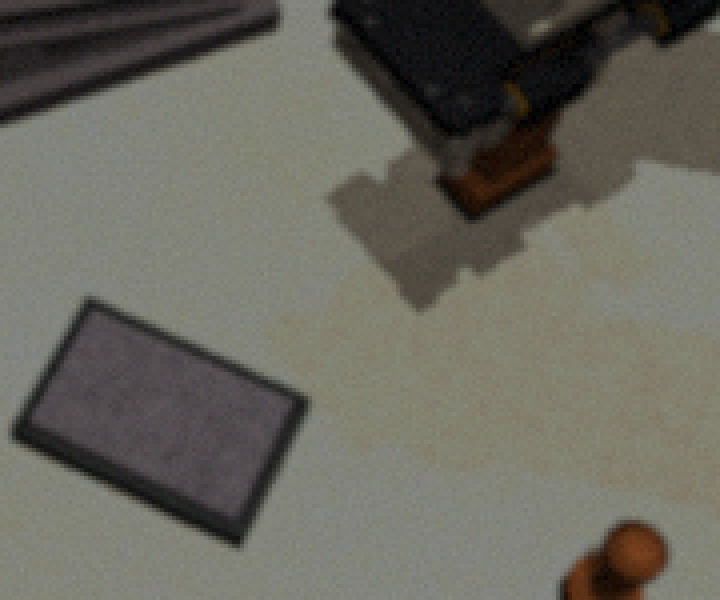

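View pics/w3.png

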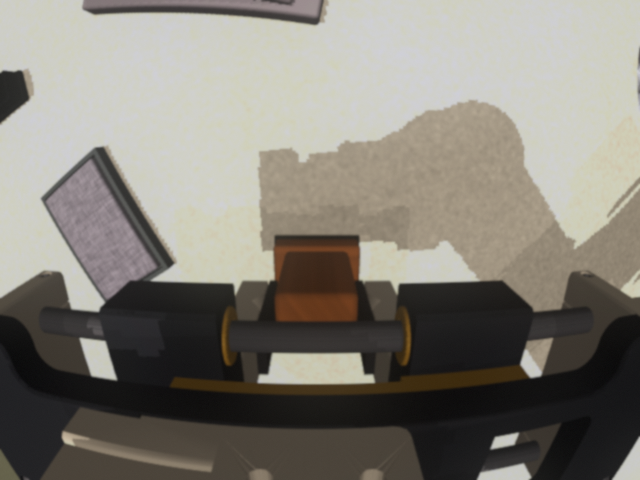

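Request:
step_arm --steps '[[[0,-0.93,-0.01],0],[[0,-0.93,-0.01],0],[[0,-0.93,-0.01],0],[[0,-0.93,-0.01],0],[[0,-0.93,-0.01],0],[[0,-0.93,-0.01],0],[[0,-0.93,-0.01],0],[[0,-0.93,-0.01],0],[[0,-0.93,-0.01],0],[[0,-0.93,-0.01],0],[[0.8,0,0],0],[[0.8,0,0],0],[[0.25,0,0],0],[[0.1,0,0],0],[[0,0,0],0],[[0,0,0],0]]'

```text
time_s: 6.77
tcp_pos: [0.6453, 0.0937, 0.1087]
eef_rot: [-102.2, 90.0, -17.7]
contact_force: [-0.6, 0.5, -0.7]
gripper_width: 0.036
```

Run:
```python
from h import *
from plant import *
s=get_state();print(s["time_s"],s["tcp_pos"],s["eef_rot"],s["contact_force"],s["moment"],s["gripper_width"])
plan(s,[.6452,.0932,.0965])
cv2.imwrite("pics/s4.png",capture("scene")[200:340,260:420].repeat(4,0).repeat(4,1))
cv2.imwrite("pics/w4.png",capture("wrist"))
```

```text
6.7667 [0.64532443 0.09370588 0.10865993] [-102.21165718   89.97318633  -17.68775275] [-0.59862379  0.49778627 -0.71769807] [ 0.06819977 -0.10949859  0.04766069] 0.03601384084392577
x-axis [ 4.e-04 -1.e-04 -1.e+00] tool-y yaw 174.52 dist 0.0122 units now axes [ 0.61  0.   -0.03]
```

View pics/s4.png

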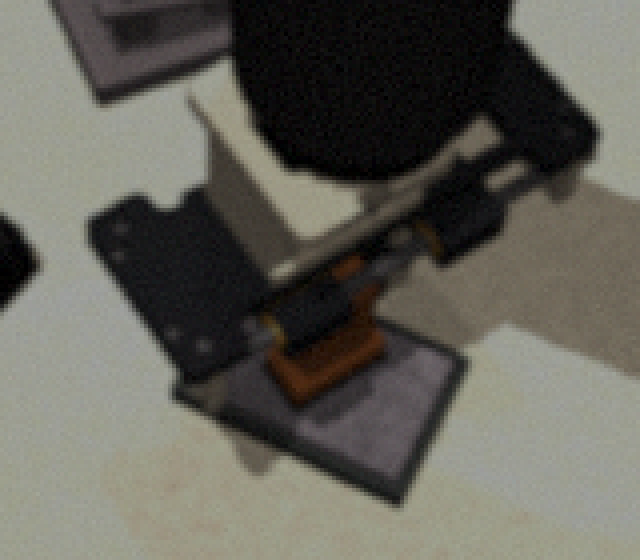

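View pics/w4.png

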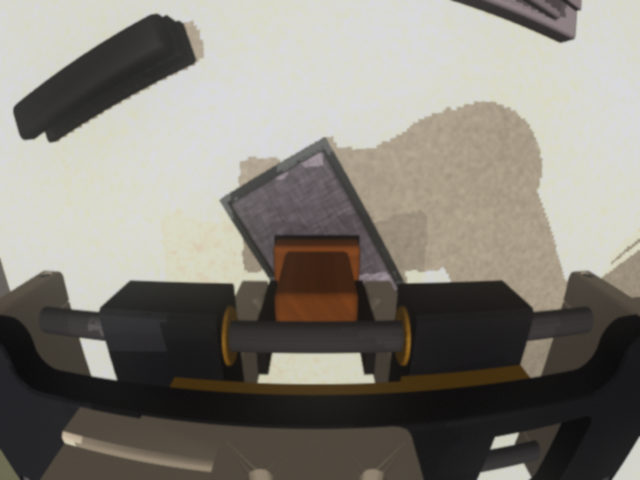

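Request:
step_arm --steps '[[[0.25,0,0],0],[[0.15,0,0],0],[[0.05,0,0],0],[[0.05,0,0],0],[[0.05,0,0],0],[[0.05,0,0],0],[[0,0,0],0],[[0,0,0],0],[[0,0,0],0],[[0,0,0],0]]'

```text
time_s: 7.7
tcp_pos: [0.645, 0.0935, 0.0963]
eef_rot: [108.3, 90.0, -167.2]
contact_force: [-3.2, 1.1, 2.9]
gripper_width: 0.0357
```

Request:
step_arm --steps '[[[0.06,0,0],0],[[0,0,0],0],[[0,0,0],0],[[0,0,0],0],[[0,0,0],0]]'

```text
time_s: 8.12
tcp_pos: [0.6451, 0.0935, 0.095]
eef_rot: [140.5, 90.0, -135.0]
contact_force: [-4.0, 0.2, 4.2]
gripper_width: 0.0355
```

Run:
```python
from h import *
from plant import *
s=get_state();print(s["time_s"],s["tcp_pos"],s["eef_rot"],s["contact_force"],s["moment"],s["gripper_width"])
cv2.imwrite("pics/w5.png",capture("wrist"))
s=get_state();print(s["time_s"],s["tcp_pos"],s["contact_force"])
```

```text
8.1167 [0.64507276 0.09352725 0.09503131] [ 140.48116923   89.99784911 -135.02204381] [-4.0300089   0.15729152  4.23996786] [0.33288376 1.32577726 0.04015369] 0.03550329663004336
8.1667 [0.64508491 0.09354988 0.09502297] [-4.03739763  1.02784952  4.7652639 ]
```

View pics/w5.png

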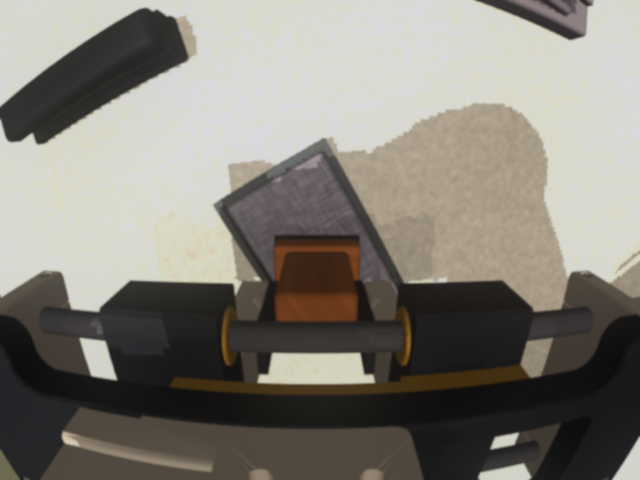

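Request:
step_arm --steps '[[[-0.3,0,0],0],[[-0.8,0,0],0],[[-1,0,0],0],[[-1,0,0],0],[[-1,0,0],0],[[-0.7,0,0],0],[[0,0,0],-1],[[0,0,0],-1],[[0,0,0],-1],[[0,0,0],-1],[[0,0,0],-1],[[0,0,0],-1],[[0,0,0],-1],[[0,0,0],-1],[[0,0,0],-1],[[0,0,0],-1],[[0,0,0],-1],[[0,0,0],-1],[[0,0,0],-1],[[0,0,0],-0.3]]'

```text
time_s: 9.83
tcp_pos: [0.6454, 0.0935, 0.1908]
eef_rot: [-157.3, 90.0, 7.3]
contact_force: [-0.1, 0.7, -1.8]
gripper_width: 0.0357
```

Run:
```python
from h import *
from plant import *
s=get_state();print(s["time_s"],s["tcp_pos"],s["joints"],s["contact_force"])
plan(s,[.4943,-.1425,.19],74.4)
```

```text
9.8333 [0.64544962 0.09349884 0.19081554] [ 2.53493988e+01  2.05384771e+01 -6.71951080e+00  8.04302344e-03
 -6.27200196e+01  4.92879717e+01] [-0.14955868  0.72365299 -1.80545973]
x-axis [ 4.e-04  1.e-04 -1.e+00] tool-y yaw -105.36 dist 0.2803 units now axes [ 0.04 13.38  4.16]
turn deg 0.24 units 0.04 shift units after turn [ 0.04 13.4   4.11]
```

Request:
step_arm --steps '[[[0,0.96,0.295],0.04],[[0,0.96,0.295],0],[[0,0.96,0.295],0],[[0,0.96,0.295],0],[[0,0.96,0.295],0],[[0,0.96,0.295],0],[[0,0.96,0.295],0],[[0,0.96,0.295],0],[[0,0.96,0.295],0],[[0,0.96,0.295],0],[[0,0.96,0.295],0],[[0,0.96,0.295],0],[[0,0.96,0.295],0],[[0,0.96,0.295],0],[[0.75,0,0],0],[[0,0,0],0],[[0,0,0],0],[[0,0,0],0]]'

```text
time_s: 11.33
tcp_pos: [0.4922, -0.1424, 0.1764]
eef_rot: [152.4, 90.0, -43.5]
contact_force: [-0.1, -0.9, -1.4]
gripper_width: 0.0358
```

Run:
```python
from h import *
from plant import *
s=get_state();print(s["time_s"],s["tcp_pos"],s["joints"],s["contact_force"],s["moment"])
plan(s,[.4943,-.1425,.15],74.4)
for n in("scene","wrist","top"): cv2.imwrite(f"pics/{n}6.png",capture(n))
i=cv2.imread("pics/scene6.png"); cv2.imwrite("pics/s6.png",cv2.resize(i[60:230,220:420],None,fx=4,fy=3.5))
```

```text
11.3333 [ 0.49217191 -0.14241553  0.17641371] [ 5.85891390e+00  8.59576369e+00 -2.52561688e+01  2.15501738e-02
 -5.61327302e+01  6.81990769e+01] [-0.11167974 -0.88490958 -1.42489034] [-0.00956017 -0.03236465  0.03014769]
x-axis [ 3.e-04 -3.e-04 -1.e+00] tool-y yaw -105.93 dist 0.0265 units now axes [ 1.32 -0.03 -0.1 ]
turn deg -0.33 units -0.06 shift units after turn [ 1.32 -0.02 -0.1 ]
```

View pics/s6.png

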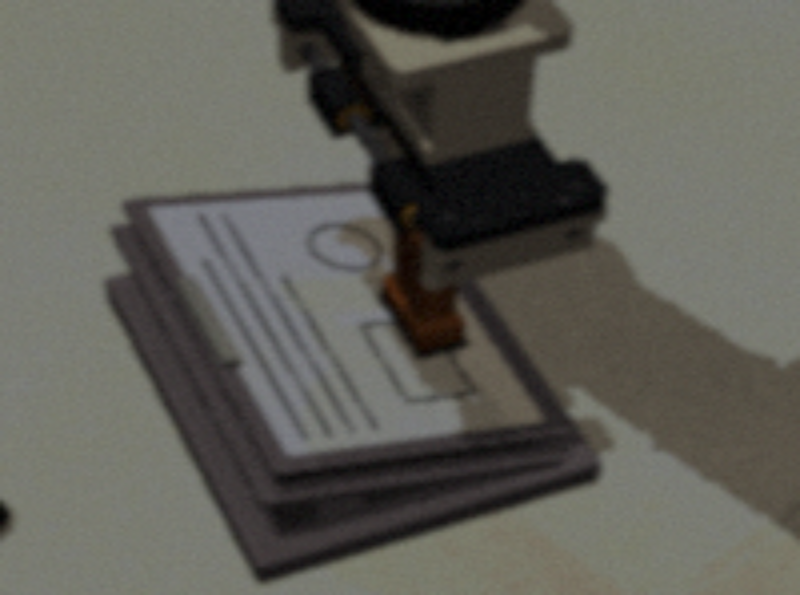

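View pics/wrist6.png

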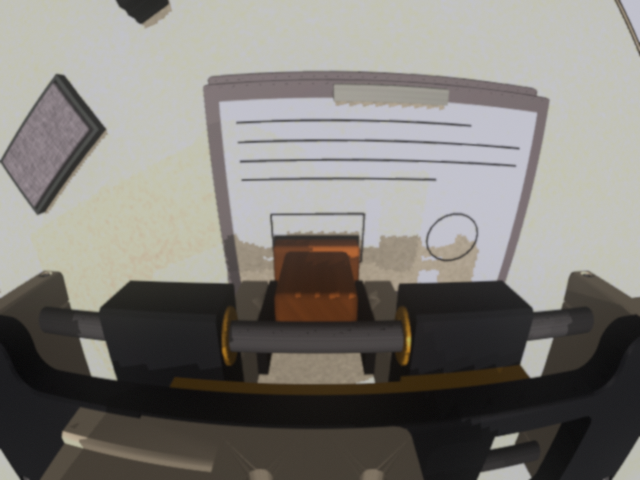

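Request:
step_arm --steps '[[[0.7,0,-0.1],-0.05],[[0.4,0,0],0],[[0.15,0,0],0],[[0.05,0,0],0],[[0.05,0,0],0],[[0,0,0],0],[[0,0,0],0]]'

```text
time_s: 12.07
tcp_pos: [0.4941, -0.1428, 0.1493]
eef_rot: [-170.6, 90.0, -6.3]
contact_force: [-0.1, 0.8, -1.9]
gripper_width: 0.0358
```

Request:
step_arm --steps '[[[0.05,0,0],0],[[0.05,0,0],0],[[0,0,0],0],[[0,0,0],0]]'

```text
time_s: 12.4
tcp_pos: [0.4938, -0.1428, 0.147]
eef_rot: [50.3, 90.0, -145.4]
contact_force: [0.6, 0.1, -0.9]
gripper_width: 0.0363
```

Request:
step_arm --steps '[[[0.05,0,0],0],[[0.05,0,0],0],[[0,0,0],0],[[0,0,0],0]]'

```text
time_s: 12.73
tcp_pos: [0.4942, -0.1429, 0.1453]
eef_rot: [177.0, 90.0, -18.6]
contact_force: [-0.5, -0.2, 3.0]
gripper_width: 0.0357
```

Request:
step_arm --steps '[[[0,0,0],0],[[0,0,0],0],[[0,0,0],0],[[0.021,0,0.092],0],[[0.021,0,0.092],0],[[0.025,0,0.091],0],[[0.025,0,0.091],0],[[0,0,0],0],[[0,0,0],0]]' --grip_force 6

```text
time_s: 13.48
tcp_pos: [0.4863, -0.1408, 0.143]
eef_rot: [10.6, 90.0, 174.9]
contact_force: [-1.6, -0.5, 3.3]
gripper_width: 0.0358
```

Run:
```python
from h import *
from plant import *
s=get_state();print(s["time_s"],s["tcp_pos"],s["contact_force"],s["moment"])
for n in("scene","wrist"): cv2.imwrite(f"pics/{n}7.png",capture(n))
i=cv2.imread("pics/scene7.png"); cv2.imwrite("pics/s7.png",cv2.resize(i[100:200,280:380],None,fx=6,fy=6))
i=cv2.imread("pics/wrist7.png"); cv2.imwrite("pics/w7.png",cv2.resize(i[190:340,220:420],None,fx=4,fy=4))
```

```text
13.4833 [ 0.48627945 -0.14079291  0.14297372] [-1.57718117 -0.53743531  3.28545958] [-0.32477723  0.64788359 -0.02701836]
```

View pics/s7.png

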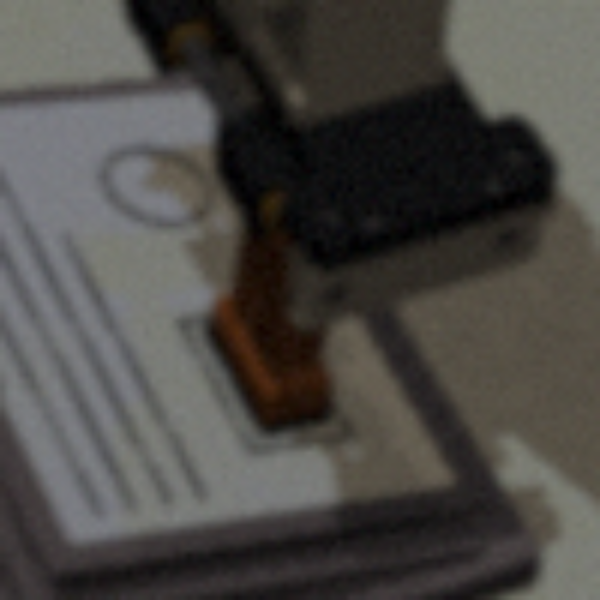

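View pics/w7.png

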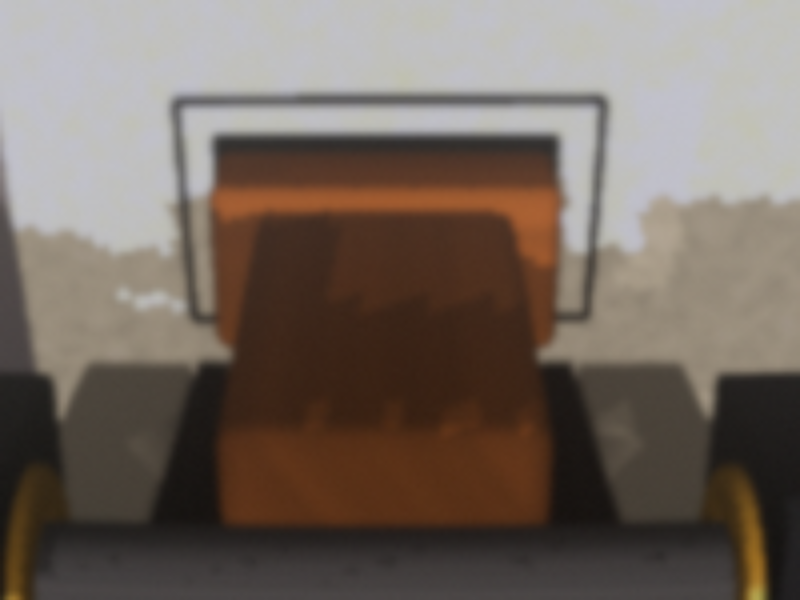

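Request:
step_arm --steps '[[[0.03,0,0.09],0],[[0.03,0,0.09],0],[[0.035,0,0.088],0],[[0.035,0,0.088],0],[[0.04,0,0.086],0],[[0.04,0,0.086],0],[[0,0,0],0],[[0,0,0],0],[[0,0,0],0]]'

```text
time_s: 14.33
tcp_pos: [0.4765, -0.138, 0.1389]
eef_rot: [13.9, 90.0, 178.3]
contact_force: [-1.2, -2.2, 3.2]
gripper_width: 0.0358
```

Run:
```python
from h import *
from plant import *
s=get_state();print(s["time_s"],s["tcp_pos"],s["contact_force"],s["moment"])
for n in("scene","wrist"): cv2.imwrite(f"pics/{n}8.png",capture(n))
i=cv2.imread("pics/scene8.png"); cv2.imwrite("pics/s8.png",cv2.resize(i[100:200,280:380],None,fx=6,fy=6))
i=cv2.imread("pics/wrist8.png"); cv2.imwrite("pics/w8.png",cv2.resize(i[190:340,220:420],None,fx=4,fy=4))
```

```text
14.3333 [ 0.47652141 -0.1379779   0.13890698] [-1.16479885 -2.15487362  3.2329589 ] [-0.69899061  0.40754939  0.02258662]
```

View pics/s8.png

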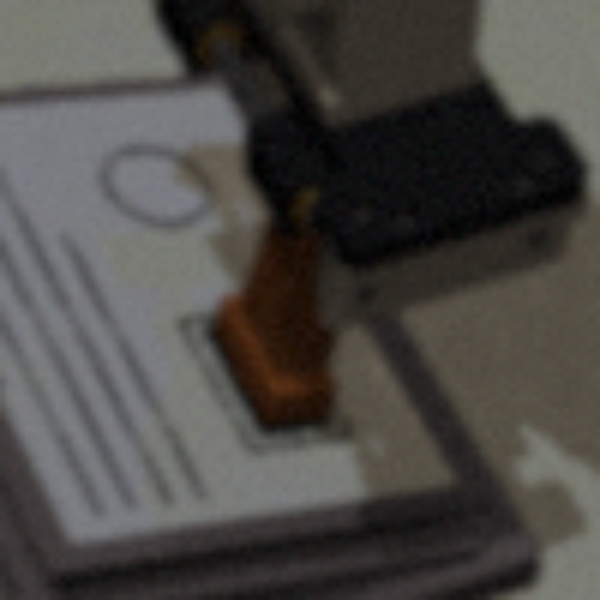

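View pics/w8.png

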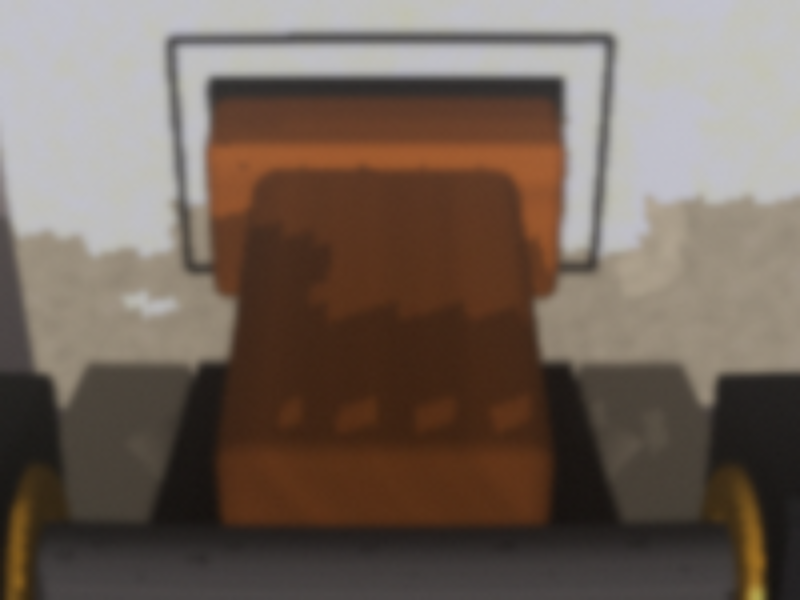

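```bash
cat >> h.py <<'E'
def projw(cm,P):
    Rm=cv2.Rodrigues(cm["rvec"])[0]
    return cv2.fisheye.projectPoints(np.asarray(P,float).reshape(-1,1,3),cm["rvec"],cm["tvec"],cm["intrinsics"],np.zeros(4))[0][:,0]
FL=np.array([[.02,.032,0],[.02,-.032,0],[-.02,-.032,0],[-.02,.032,0]])
SL=np.array([[.014,.026,0],[.014,-.026,0],[.014,.026,.02],[.014,-.026,.02],[-.014,.026,.02],[-.014,-.026,.02],[.011,.018,.08],[.011,-.018,.08]])
def fitw(cm,fpx,spx):
    Rt=lambda p:R.from_euler("ZYX",[p[3],-p[4],p[5]]).as_matrix()
    fr=least_squares(lambda p:np.r_[(projw(cm,FL@Rt(p).T+p[:3])-fpx).ravel(),(p[4]-.26)/.005,p[5]/.005,(p[2]-.058)/.003],[.494,-.1425,.062,-.272,.26,0])
    sr=least_squares(lambda p:(projw(cm,SL@Rt(p).T+p[:3])-spx).ravel(),[.494,-.1425,.062,-.272,.2,0])
    print("frame",fr.x,"rms",np.sqrt(np.mean(fr.fun**2)));print("stamp",sr.x,"rms",np.sqrt(np.mean(sr.fun**2)));print(sr.fun.reshape(-1,2).round(2).tolist())
    F=Rt(fr.x);S=Rt(sr.x)
    print("stamp in frame mm",(F.T@(sr.x[:3]-fr.x[:3])*1e3).round(2),"rel rot deg",R.from_matrix(F.T@S).as_rotvec(degrees=True).round(2))
E
python3 - <<'E'
from h import *
np.set_printoptions(precision=4,suppress=True)
c=lambda p:(np.array(p,float)+.5)/4-.5+[220,190]
fitw(camera_model("wrist"),c([(169,40),(613,38),(595,268),(187,268)]),c([(208,80),(565,80),(208,146),(563,146),(214,296),(557,296),(217,447),(553,447)]))
E
```

```text
frame [ 0.4947 -0.1442  0.0619 -0.2699  0.2599 -0.    ] rms 0.47906808514101473
stamp [ 0.4928 -0.1428  0.0517 -0.2717  0.2844 -0.0025] rms 1.1853961669277036
[[2.08, -0.86], [-2.35, -0.83], [-1.41, -0.69], [1.55, -0.64], [0.22, 1.39], [-0.06, 1.45], [0.94, 0.06], [-0.96, 0.13]]
stamp in frame mm [-4.67  0.77 -9.26] rel rot deg [-0.17 -1.4  -0.1 ]
```

```bash
cat >> h.py <<'E'
def onpaper(cm,fpx,px):
    """homography undistorted wrist pixels -> paper coords (mm)"""
    ud=lambda q:cv2.fisheye.undistortPoints(np.array(q,float).reshape(-1,1,2),cm["intrinsics"],np.zeros(4))
    H=cv2.findHomography(ud(fpx)[:,0],FL[:,:2]*1e3)[0]
    return cv2.perspectiveTransform(ud(px),H)[:,0].round(2)
E
python3 - <<'E'
from h import *
np.set_printoptions(precision=3,suppress=True)
c=lambda p:(np.array(p,float)+.5)/4-.5+[220,190]
cm=camera_model("wrist")
f=c([(169,40),(613,38),(595,268),(187,268)])
print(onpaper(cm,f,c([(210,78),(565,78),(212,97),(560,97)])))
E
```

```text
[[ 13.7   26.32]
 [ 13.47 -25.39]
 [ 10.53  26.2 ]
 [ 10.33 -24.82]]
```

Request:
step_arm --steps '[[[0.06,0,-0.016],0],[[0.06,0,-0.016],0],[[0,0,0],0],[[0,0,0],0],[[0,0,0],0]]'

```text
time_s: 14.85
tcp_pos: [0.4773, -0.1382, 0.1366]
eef_rot: [62.3, 90.0, -133.3]
contact_force: [-1.3, -1.1, 5.3]
gripper_width: 0.0357
```

Run:
```python
from h import *
from plant import *
s=get_state();print(s["time_s"],s["tcp_pos"],s["contact_force"],s["moment"])
for n in("scene","wrist"): cv2.imwrite(f"pics/{n}9.png",capture(n))
i=cv2.imread("pics/scene9.png"); cv2.imwrite("pics/s9.png",cv2.resize(i[120:185,300:350],None,fx=9,fy=9,interpolation=cv2.INTER_CUBIC))
i=cv2.imread("pics/wrist9.png"); cv2.imwrite("pics/w9.png",cv2.resize(i[190:340,220:420],None,fx=4,fy=4))
s=get_state();print(s["time_s"],s["tcp_pos"],s["contact_force"],s["moment"])
```

```text
14.85 [ 0.47725465 -0.13820828  0.13659289] [-1.28736757 -1.12450673  5.34864102] [-0.63974817  0.77774508  0.00596628]
14.95 [ 0.47727092 -0.13819775  0.13660694] [-1.3734561  -1.85928924  4.96860173] [-0.60561677  0.68703754 -0.00323037]
```

View pics/w9.png

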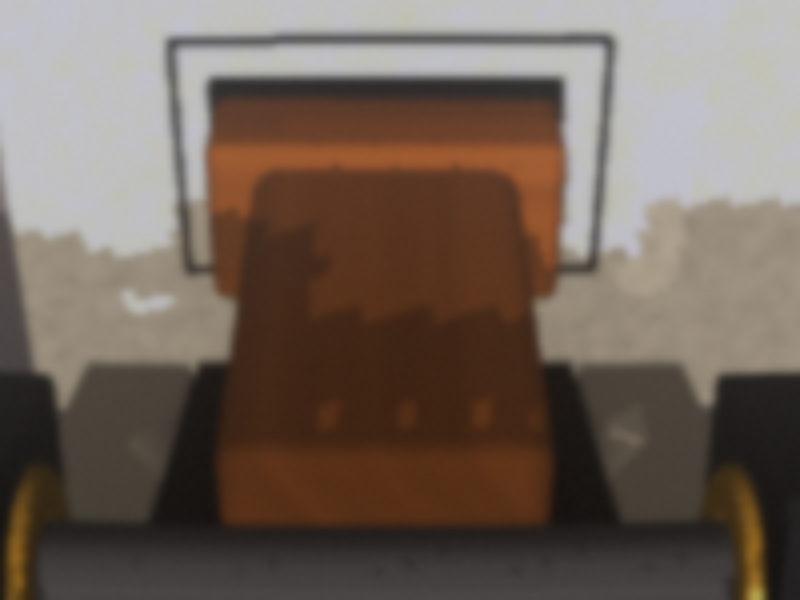

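View pics/s9.png

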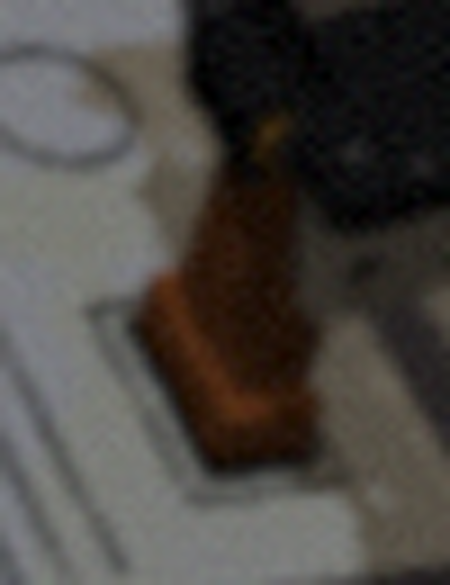

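Request:
step_arm --steps '[[[0,0,0],0],[[0,0,0],0],[[0,0,0],0],[[0.07,0,-0.018],0],[[0,0,0],0],[[0,0,0],0],[[0,0,0],0],[[0,0,0],0]]' --grip_force 20

```text
time_s: 15.62
tcp_pos: [0.4776, -0.1383, 0.1353]
eef_rot: [102.7, 90.0, -92.9]
contact_force: [-2.6, -1.2, 6.2]
gripper_width: 0.0358
```

Run:
```python
from h import *
from plant import *
np.set_printoptions(precision=3,suppress=True)
s=get_state();print(s["time_s"],s["tcp_pos"],s["contact_force"],s["moment"],s["gripper_width"])
cm=camera_model("wrist")
cv2.imwrite("pics/wrist10.png",capture("wrist"));i=cv2.imread("pics/wrist10.png"); cv2.imwrite("pics/w10.png",cv2.resize(i[190:340,220:420],None,fx=4,fy=4,interpolation=cv2.INTER_CUBIC))
for k in range(4):
    cv2.imwrite("pics/scene10.png",capture("scene")); s=get_state();print(s["time_s"],s["tcp_pos"],s["contact_force"])
c=lambda p:(np.array(p,float)+.5)/4-.5+[220,190]
f=c([(169,40),(613,38),(595,268),(187,268)])
# frame pose free in z, slope fixed
Rt=lambda p:R.from_euler("ZY",[p[3],-p[4]]).as_matrix()
fr=least_squares(lambda p:np.r_[(projw(cm,FL@Rt(p).T+p[:3])-f).ravel(),(p[4]-.26)/.005],[.494,-.1425,.06,-.272,.26]);print("frame",fr.x,fr.fun)
S=c([(208,146),(563,146),(217,447),(553,447)]); L=SL[[2,3,6,7]]
E0=c([(387,78)])
for dz in(-3,0,3):
  p0=fr.x.copy()
  def res(q):
    Rs=R.from_euler("ZY",[q[1],-q[0]]).as_matrix(); o=p0[:3]+Rt(p0)@np.array([q[2],q[3],dz*1e-3])
    edge=projw(cm,[Rs@[.014,0,0]+o])
    return np.r_[(projw(cm,L@Rs.T+o)-S).ravel(),(edge-E0)[0,1]]
  r=least_squares(res,[.26,p0[3],0,0]);print(dz,"tilt rel deg",np.degrees(r.x[0]-p0[4]),"xy",r.x[2:]*1e3,r.fun)
```

```text
15.6167 [ 0.478 -0.138  0.135] [-2.566 -1.23   6.211] [-0.546  0.899 -0.036] 0.03576623681226459
15.7167 [ 0.478 -0.138  0.135] [-1.849 -1.171  5.15 ]
15.7667 [ 0.478 -0.138  0.135] [-2.782 -0.997  6.513]
15.8167 [ 0.478 -0.138  0.135] [-2.688 -1.114  5.901]
15.8667 [ 0.478 -0.138  0.135] [-2.782 -1.236  5.774]
frame [ 0.496 -0.145  0.06  -0.27   0.26 ] [-0.045 -0.275  0.025 -0.021 -0.215  0.027  0.232  0.292  0.041]
-3 tilt rel deg -1.1070770508661387 xy [-2.723  0.917] [-3.317 -0.113  3.137 -0.032 -1.464  0.055  1.603  0.115  0.799]
0 tilt rel deg -1.9217958568400715 xy [-1.436  0.919] [-4.077 -0.093  3.893 -0.012 -2.53   0.108  2.672  0.169  1.019]
3 tilt rel deg -2.733184223828253 xy [-0.153  0.92 ] [-4.86  -0.062  4.673  0.019 -3.644  0.16   3.788  0.221  1.255]
```

View pics/w10.png

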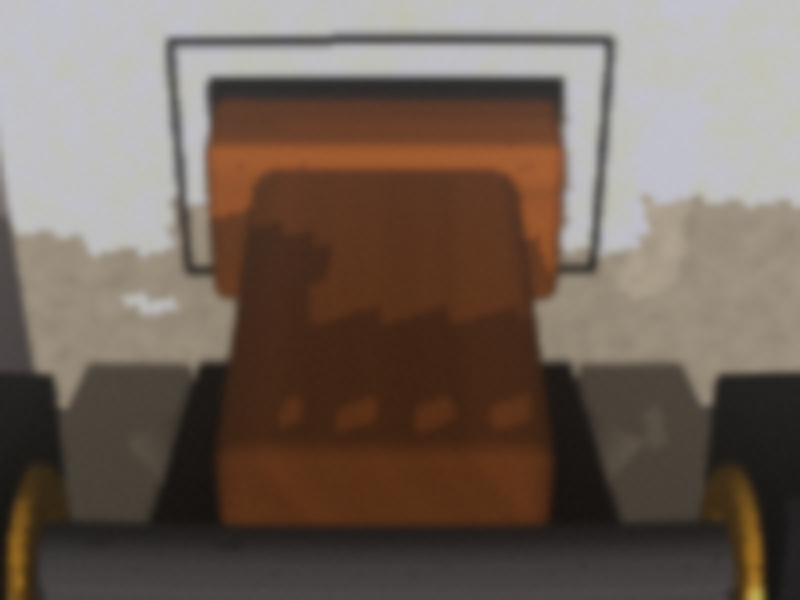

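Run:
```python
from plant import *
print(close_job())
s=get_state();print(s["time_s"],s["tcp_pos"],s["contact_force"],s["gripper_width"])
```

```text
the job is handed in; nothing more can be done
None
the job is handed in; nothing more can be done
```

I inked the stamp and handed the job in at about 15.9 s, with the stamp still gripped at 20 N and held pressed in the rectangular frame.

- **Grip (not as advised):** The moves can't tilt the tool, so I gripped the handle across its 36 mm side instead of the suggested 22 mm. Its jaw axis then lay along the stamp's long side. With the grip eased to 6 N, I pivoted the stamp on its up-slope edge until it lay on the slope, then tightened again.
- **Dab:** The stamp stood upright at the centre of the pad, with about 5–6 N on the foam (sensor reading plus the stamp's weight), held for well over 0.1 s.
- **Centring:** By projection onto the paper, the stamp is within about 0.5 mm of centre. A second fit on the wrist picture gave up to 1.5 mm off along the slope and 0.9 mm across it. The limit is 6 mm.
- **Angles:** The long side is within about 0.2° of the frame's. The axis is about 1–2° from square to the paper. The tilt fit had residuals of several pixels, so treat that figure as rough, but it is well inside 5°.
- **Press:** About 7.5 N square to the paper, steady over the last readings. I did not measure plate travel directly; that force suggests about 4 to 5 mm, well short of bottoming.

An early free fit of the stamp's full pose put it 9 mm below the paper and 4.7 mm off along the slope. I discounted it because the depth is impossible and the fit was poor. I never touched the round stamp, stapler or mouse, but I did not re-measure their positions at the end.

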